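# Present the tall bottle to the barcode reader

## Task

Gently turn the specimen carousel until its tall narrow-necked bottle stands straight in front of the barcode reader's window, leaving every container seated and upright and the other things on the bench where they are. Finish with the carousel's centre knob still gripped, holding the carousel still so that the reader can take its reading: do not let go.

Things in the scene. Friction and masses are not known exactly. Their poses are not given: they have to be found in the camera images.
- knob (a point): the carousel's round black knob, 34 mm across, 30 mm high, on a 14 mm steel post at the carousel's middle. Fixed to the tray: tray and containers turn with it about its upright axis, either way, two turns free; under 0.1 N m turns it and it stays where left. Point: the knob's centre, 195 mm above the bench; z up. Containers reach up to 147 mm, nothing but the post stands higher.
- tray: the carousel's turning part: round aluminium tray, 236 mm across, upper face 28 mm above the bench, with six ring-shaped seats on a circle of 82 mm radius at equal angles, one of them empty, and the post and knob at its middle. Origin: on the turning axis at bench height; z up; its yaw is the tray's angle. The base under it is fixed.
- bottle (a point): the tall white bottle with a narrow black-capped neck, the only tall one on the carousel: 50 mm across, 118 mm high, standing loose in one of the seats (rings 14 mm high). Point: its centre, 59 mm above its underside.
- window (a point): the barcode reader (white head 74 mm wide on a stem and a round foot, 138 mm high, fixed to the bench beside the carousel). Point: the middle of its dark window, 92 mm above the bench. Its -x axis is the line of sight, level, straight out of the window and over the carousel's centre; y lies across the window.
- jar1 (a point): squat white screw-top specimen jar, 50 mm across, 64 mm high with its wide black lid, standing loose in a seat of the carousel. Point: its centre, 32 mm above its underside.
- jar2 (a point): squat white screw-top specimen jar, 50 mm across, 64 mm high with its wide black lid, standing loose in a seat of the carousel. Point: its centre, 32 mm above its underside.
- jar3 (a point): squat white screw-top specimen jar, 50 mm across, 64 mm high with its wide black lid, standing loose in a seat of the carousel. Point: its centre, 32 mm above its underside.
- jar4 (a point): squat white screw-top specimen jar, 50 mm across, 64 mm high with its wide black lid, standing loose in a seat of the carousel. Point: its centre, 32 mm above its underside.
- ice (a point): a white cooling brick with a black cap lying on the bench, 165 x 95 x 32 mm. Point: its centre. A bystander.
- spare (a point): a squat specimen jar like the others, standing on the bench. Point: its centre, 32 mm up. A bystander.
- rack (a point): a white rack of sample tubes standing on the bench, 70 x 200 mm, 98 mm high with its tubes. Point: the middle of the rack, 30 mm above the bench. A bystander.
Things that resemble listed ones, but are neither listed nor needed, are in the scene too. Leave any blue or yellow look-alike of the part that bears jar1 alone.

How it is judged:
At the end, for the whole second after the job is handed in: Tall bottle before the window, within 12 mm of the line of sight sideways; knob held between the fingers (over 5 N, grasp point within 30 mm of its centre); tray still (under 0.05 rad/s) through the last second; containers seated and upright; bystanders within 30 mm of their places (y of bottle in the frame of window between -0.012 and 0.012 m and horizontal distance between bottle and window below 0.13 m and contact force between the fingers and tray above 5 N and distance between the grasp point and knob below 0.03 m and angular speed of tray below 0.05 rad/s and height (world z) of bottle below 0.097 m and angle between each of bottle, jar1, jar2, jar3, jar4's own z axis and vertical below 0.2 rad and height (world z) of each of jar1, jar2, jar3, jar4 below 0.07 m and distance of each of ice, spare, rack from where it was at the start of the episode below 0.03 m); the arm keeps its last pose, push and grip.
It fails at once if the carousel is spun faster than 3 rad/s (angular speed of tray above 3 rad/s).
It fails at once if a container on the carousel is lifted out of its seat or tipped (not (height (world z) of bottle below 0.101 m and angle between each of bottle, jar1, jar2, jar3, jar4's own z axis and vertical below 0.35 rad and height (world z) of each of jar1, jar2, jar3, jar4 below 0.074 m)).
It fails at once if a bystander is moved more than 30 mm (distance of any of ice, spare, rack from where it was at the start of the episode above 0.03 m).
It also fails if it takes over 51 s, if anything falls off the work surface, if the arm or the gripper's body presses on something with over 40 N, if the wrist force passes 120 N, or if a joint passes its speed limit or range.

## Robot

A 6-joint arm with a two-finger parallel gripper is mounted at the origin on the work surface. World frame = base frame: x ahead of the robot, y to its left, z up, the work surface at z = 0. Lengths are in m, angles in rad, forces in N, time in s.
With the tool pointing down it reaches from about 0.25 to 0.725 m from the base axis. Payload 9.7 kg.
Tool frame: the origin (TCP) lies on the centre line of the jaws, within the pads' length; the fingertips stand 17 mm ahead of it and the grasp point (between the pads) lies 2 mm behind it; y points along the fingers, x is the direction in which the jaws open and shut, and the axes are right-handed (so a half turn about y gives the same grasp; the last joint's range is limited). The gripper opens to 85 mm and grips with 20 to 120 N. Pads are 22 mm wide; open, the fingers measure 114 mm over their backs; the gripper's body (76 mm by 85 mm) begins 54 mm behind the grasp point. The pads swing forward as they close: fully open they stand 13 mm farther back than shut.
Start: joints at [1.111, 0.087, 0.176, 1.66, 0, 1.571], TCP at [0.244, 0.493, 0.248] pointing down, gripper open.
Joint ranges: [-3.13, 3.13], [-0.85, 1.81], [-1.15, 1.24], [-2.2, 2.28], [-1.44, 1.52], [-3.14, 3.14]. Speed limits (rad/s): [2.22, 2.22, 2.57, 3.14, 3.14, 3.14].

## Interface

Orientations are given as a rotation vector (axis times angle).
In Python, from cell import ctrl gives the robot as it stands.
- The arm moves only by the tool step_arm, never from a script. Its argument "rows" is a list of rows, each a list of 7 numbers: the turn, a rotation vector about the tool's x, y, z in degrees, then the shift along the tool's x, y, z in m, then the finger opening in m, from 0 to 0.0854. In form: [[wx, wy, wz, dx, dy, dz, gripper], ...]. A call has 1 to 20 rows; each row shifts and turns the commanded pose from where the row before left it, along the tool's axes as they then stand; what a row does not reach is not made up. A row lasts 1/8 s, in which the tool goes at most 62.5 mm and 10.7 degrees, less where a joint would pass 70% of its speed; a pose out of reach is approached as far as the arm can. A call with a gripper value outside its range is refused whole. The fingers move at their own pace and stop on an object; "force" is the grip in N (left out, the last holds). Time passes only in rows, so rows that do not move let the fingers close. It gives the time, the measured TCP pose, the force and the opening at its end, in the units of the state.
- ctrl.get_state(): the state, without advancing time (a new reading comes with each control period).
- ctrl.read_camera(name): name is "scene" or "top" or "wrist"; returns the picture (420x560x3 uint8, red, green, blue); there is no depth.
- ctrl.camera_info(name): a dict with "fx", "fy", "cx", "cy" (pixels), "T" (4x4, takes a point from camera to world coordinates); the wrist camera has in their place "mount" (4x4, takes a point from camera to tool coordinates, whose origin is the TCP and whose axes are the tool frame's). Camera axes: x right, y down, z forward; pixel columns grow to the right and rows downward; lengths in m; the calibration is good to about 2 mm. A picture is of the moment at which its call begins: read the wrist's pose just before it. camera_info takes no time and is no camera call.
- ctrl.sign_off(): hands the job in, once; it reports no verdict.
The state is a dict: "time": time; "joint_pos": joint angles; "joint_vel": joint speeds; "joint_efforts": joint torques, N m; "ee_pos": TCP position; "orientation": TCP orientation; "wrist_force": force on the tool from outside, world axes, zero at the start; "torque": the same for the moment, N m; "width": finger opening in m.
Only numpy, scipy, OpenCV 4.12 (cv2) and the standard library are available. Lean on these libraries where they do the work, as an engineer would, in place of code of your own. Each camera call takes 0.05 s, during which the arm holds its last target.

## Working session

There is one attempt and no reset: what is moved stays moved. The work goes in short steps, Python scripts to look and compute and a tool call to move; the robot and the scene stay as the last step left them, time stands still between calls to the robot, and variables do not carry over. Pictures are saved under pics/ and viewed, and the job is handed in when it is done.

Besides the shell and the picture viewer there is one more tool, called after "Call:" as name(argument=value, ...) on one line, values as JSON. step_arm: Moves the arm, as the interface text tells. Its arguments: {"type":"object","properties":{"rows":{"type":"array"},"force":{"type":"number"}},"required":["rows"]}

```bash
mkdir -p pics; python3 - <<'E'
from cell import ctrl
import cv2,numpy as np
np.set_printoptions(precision=4,suppress=True)
s=ctrl.get_state();print(s)
for n in("scene","top"):
    im=ctrl.read_camera(n);cv2.imwrite(f"pics/{n}0.png",im[:,:,::-1]);print(n,ctrl.camera_info(n))
print(ctrl.camera_info("wrist"))
E
```

```text
{'time': 0.0, 'joint_pos': array([ 1.111 ,  0.0874,  0.1751,  1.6598, -0.    ,  1.5708]), 'joint_vel': array([ 0.0024,  0.0015, -0.0007, -0.0008,  0.0007,  0.0017]), 'joint_efforts': array([ -0.0006, -52.0385,  46.4802,   0.0162,   0.0001,   0.    ]), 'ee_pos': array([0.244 , 0.4927, 0.2476]), 'orientation': array([-1.3931, -0.8634,  0.8652]), 'wrist_force': array([-0.6514,  0.9141, -0.3805]), 'torque': array([-0.0452,  0.0372,  0.0081]), 'width': 0.08564203189726079}
scene {'fx': 380.23817834365406, 'fy': 380.23817834365406, 'cx': 283.72571420973117, 'cy': 204.9933241740524, 'T': array([[ 0.5801,  0.6579, -0.4802,  1.057 ],
       [ 0.8146, -0.4667,  0.3445, -0.2769],
       [ 0.0025, -0.591 , -0.8067,  0.8906],
       [ 0.    ,  0.    ,  0.    ,  1.    ]])}
top {'fx': 465.4254682168754, 'fy': 465.4254682168754, 'cx': 281.9973910922717, 'cy': 206.68043261809234, 'T': array([[-0.0216, -0.9868,  0.1604,  0.4018],
       [-0.9997,  0.0231,  0.0076,  0.0606],
       [-0.0112, -0.1602, -0.987 ,  1.438 ],
       [ 0.    ,  0.    ,  0.    ,  1.    ]])}
{'fx': 357.3012818954015, 'fy': 357.3012818954015, 'cx': 281.4602250454695, 'cy': 209.7486146601192, 'mount': array([[ 1.    , -0.0004, -0.0014,  0.001 ],
       [ 0.0012, -0.2874,  0.9578, -0.1253],
       [-0.0007, -0.9578, -0.2874,  0.0738],
       [ 0.    ,  0.    ,  0.    ,  1.    ]])}
```

View pics/scene0.png

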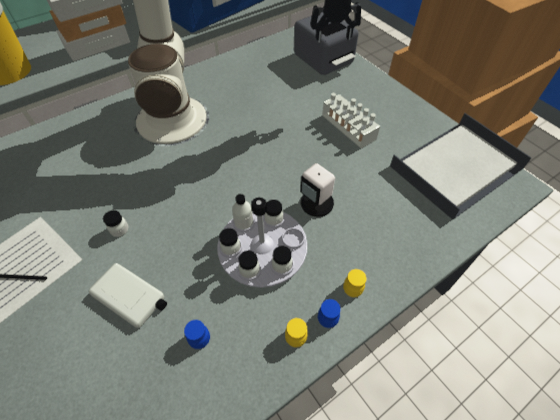

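View pics/top0.png

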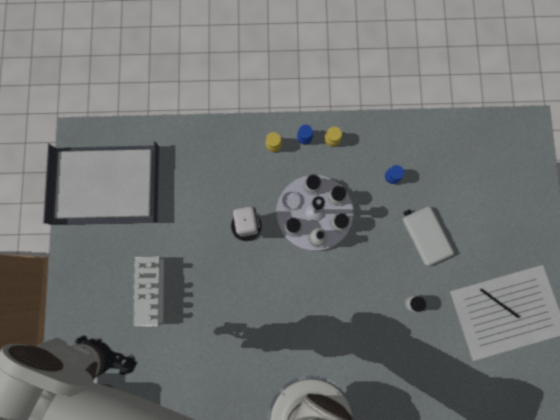

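Top view: the carousel is centred near (315,212), with the knob at (318,203). The tall bottle is near (317,237), the empty seat near (292,200), the reader at (246,222), the rack at (147,291), the ice at (428,236) and the spare jar at (417,303). I'll enlarge both views.

```bash
python3 - <<'E'
import cv2,numpy as np
a=cv2.imread("pics/top0.png")[160:270,215:375];b=cv2.imread("pics/scene0.png")[150:300,200:360]
cv2.imwrite("pics/topc.png",cv2.resize(a,None,fx=5,fy=5,interpolation=cv2.INTER_CUBIC))
cv2.imwrite("pics/scenec.png",cv2.resize(b,None,fx=4,fy=4,interpolation=cv2.INTER_CUBIC))
E
```

```text
(no output)
```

View pics/topc.png

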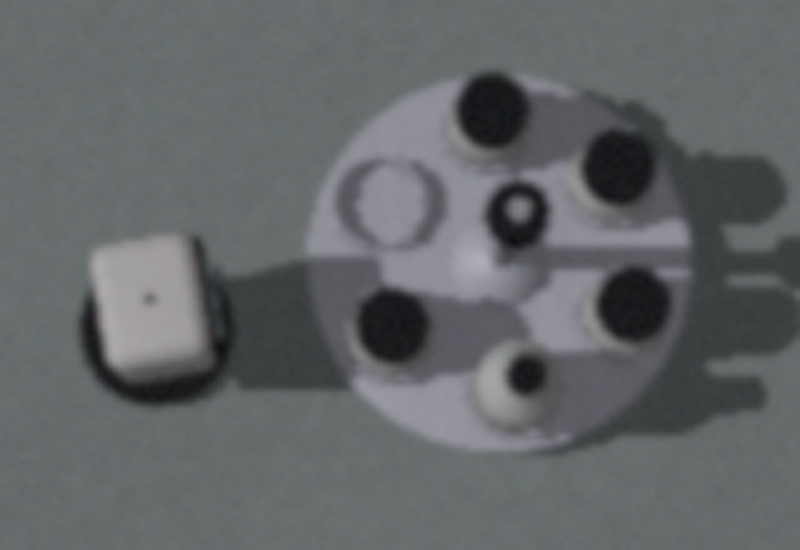

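View pics/scenec.png

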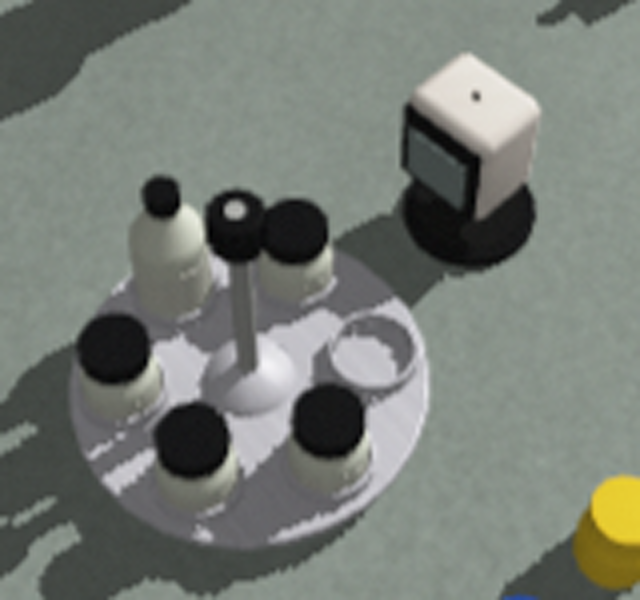

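```bash
cat > h.py <<'E'
from cell import ctrl
import cv2,numpy as np
from scipy.spatial.transform import Rotation as R
np.set_printoptions(precision=4,suppress=True)
def ray(u,v,z,i,T=None):
    T=i["T"] if T is None else T
    d=T[:3,:3]@np.array([(u-i["cx"])/i["fx"],(v-i["cy"])/i["fy"],1]);p=T[:3,3]
    return p+d*(z-p[2])/d[2]
def tri(obs):
    A=np.zeros((3,3));b=np.zeros(3)
    for u,v,i in obs:
        d=i["T"][:3,:3]@np.array([(u-i["cx"])/i["fx"],(v-i["cy"])/i["fy"],1]);d/=np.linalg.norm(d)
        P=np.eye(3)-np.outer(d,d);A+=P;b+=P@i["T"][:3,3]
    return np.linalg.solve(A,b)
E
python3 - <<'E'
from h import *
t=ctrl.camera_info("top");s=ctrl.camera_info("scene")
im=cv2.imread("pics/top0.png")
g=im.max(2)
m=(g<45).astype(np.uint8)
sub=np.zeros_like(m);sub[165:260,280:365]=m[165:260,280:365]
n,l,st,c=cv2.connectedComponentsWithStats(sub)
for k in range(1,n):
    if st[k,4]>15:
        print("dark",c[k],st[k], [ray(*c[k],z,t) for z in(.093,.147,.21)])
C=lambda x,y:(x/5-.4+215,y/5-.4+160)
S=lambda x,y:(x/4-.4+200,y/4-.4+150)
print("knob top",ray(*C(519,208),.21,t),ray(*S(235,211),.21,s),tri([(*C(519,208),t),(*S(235,211),s)]))
print("cap",ray(*C(526,374),.147,t),ray(*S(163,188),.147,s))
print("tray disc",ray(*C(500,262),.028,t))
print("reader top spot",ray(*C(150,299),.138,t),ray(*S(476,96),.138,s))
print("window",ray(*S(437,165),.092,s), "edge mid L,R",ray(*S(410,145),.092,s),ray(*S(465,182),.092,s))
print("head top corners",[ray(*C(*p),.138,t) for p in((92,245),(195,235),(213,362),(110,382))])
for nm,p in dict(empty=(398,204)).items(): print(nm,ray(*C(*p),.042,t))
for p in((488,110),(618,168),(633,304),(392,326)): print("jar",ray(*C(*p),.093,t))
E
```

```text
dark [313.1752 181.8394] [307 175  13  14 137] [array([ 0.6924, -0.0227,  0.093 ]), array([ 0.6807, -0.0193,  0.147 ]), array([ 0.6671, -0.0154,  0.21  ])]
dark [338.5103 192.8828] [332 187  14  14 145] [array([ 0.6574, -0.096 ,  0.093 ]), array([ 0.6472, -0.0897,  0.147 ]), array([ 0.6352, -0.0823,  0.21  ])]
dark [317.8939 203.1818] [313 197  11  12  66] [array([ 0.6282, -0.0344,  0.093 ]), array([ 0.6191, -0.0306,  0.147 ]), array([ 0.6085, -0.0261,  0.21  ])]
dark [341.3592 220.5423] [335 214  14  14 142] [array([ 0.5754, -0.1009,  0.093 ]), array([ 0.5684, -0.0944,  0.147 ]), array([ 0.5603, -0.0868,  0.21  ])]
dark [293.1481 224.8519] [287 219  13  13 135] [array([0.566 , 0.0397, 0.093 ]), array([0.5594, 0.0405, 0.147 ]), array([0.5517, 0.0415, 0.21  ])]
dark [320.2903 234.4516] [318 232   6   6  31] [array([ 0.5362, -0.0382,  0.093 ]), array([ 0.5308, -0.0343,  0.147 ]), array([ 0.5245, -0.0296,  0.21  ])]
knob top [ 0.6138 -0.0277  0.21  ] [ 0.6132 -0.0281  0.21  ] [ 0.6136 -0.028   0.2104]
cap [ 0.531  -0.0329  0.147 ] [ 0.5317 -0.0316  0.147 ]
tray disc [ 0.612 -0.028  0.028]
reader top spot [0.5791 0.1768 0.138 ] [0.5789 0.1778 0.138 ]
window [0.5823 0.1462 0.092 ] edge mid L,R [0.5581 0.1419 0.092 ] [0.6044 0.1526 0.092 ]
head top corners [array([0.6107, 0.2094, 0.138 ]), array([0.6151, 0.151 , 0.138 ]), array([0.5426, 0.1417, 0.138 ]), array([0.5327, 0.1997, 0.138 ])]
empty [0.6471 0.0338 0.042 ]
jar [ 0.6932 -0.0198  0.093 ]
jar [ 0.6565 -0.095   0.093 ]
jar [ 0.5758 -0.1004  0.093 ]
jar [0.5662 0.0401 0.093 ]
```

```bash
python3 - <<'E'
from h import *
s=ctrl.get_state();M=R.from_rotvec(s["orientation"]).as_matrix();print(M)
tgt=np.array([.6133,-.028,.30])
print(M.T@(tgt-s["ee_pos"]))
E
```

```text
[[ 0.4438 -0.0005 -0.8961]
 [ 0.8961 -0.001   0.4438]
 [-0.0012 -1.      0.    ]]
[-0.3028 -0.052  -0.562 ]
```

Call:
step_arm(rows=[[0,0,0,0,-0.026,0,0.085],[0,0,0,0,-0.026,0,0.085],[0,0,0,-0.0202,0,-0.0375,0.085],[0,0,0,-0.0202,0,-0.0375,0.085],[0,0,0,-0.0202,0,-0.0375,0.085],[0,0,0,-0.0202,0,-0.0375,0.085],[0,0,0,-0.0202,0,-0.0375,0.085],[0,0,0,-0.0202,0,-0.0375,0.085],[0,0,0,-0.0202,0,-0.0375,0.085],[0,0,0,-0.0202,0,-0.0375,0.085],[0,0,0,-0.0202,0,-0.0375,0.085],[0,0,0,-0.0202,0,-0.0375,0.085],[0,0,0,-0.0202,0,-0.0375,0.085],[0,0,0,-0.0202,0,-0.0375,0.085],[0,0,0,-0.0202,0,-0.0375,0.085],[0,0,0,-0.0202,0,-0.0375,0.085],[0,0,0,-0.0202,0,-0.0375,0.085]])

```text
time: 2.22
ee_pos: [0.6143, -0.0295, 0.2999]
orientation: [-1.392, -0.864, 0.864]
wrist_force: [0.4, 0.2, -1.0]
width: 0.0849
```

Call:
step_arm(rows=[[0,6,0,0,0,0,0.085],[0,6,0,0,0,0,0.085],[0,6,0,0,0,0,0.085],[0,6,0,0,0,0,0.085],[0,0,0,0,0,0,0.085],[0,0,0,0,0,0,0.085]])

```text
time: 2.98
ee_pos: [0.6137, -0.0282, 0.3001]
orientation: [-1.501, -0.543, 0.544]
wrist_force: [0.2, 0.1, -0.3]
width: 0.0848
```

```bash
python3 - <<'E'
from h import *
s=ctrl.get_state();M=R.from_rotvec(s["orientation"]).as_matrix();print(s["time"],s["ee_pos"],s["joint_pos"]);print(M)
im=ctrl.read_camera("wrist");cv2.imwrite("pics/w1.png",im[:,:,::-1])
E
```

```text
2.975 [ 0.6137 -0.0282  0.3001] [-0.046   0.28    0.5004  1.7915  0.      0.8304]
[[ 0.7684 -0.0004 -0.6399]
 [ 0.6399  0.      0.7684]
 [-0.0003 -1.      0.0003]]
```

View pics/w1.png

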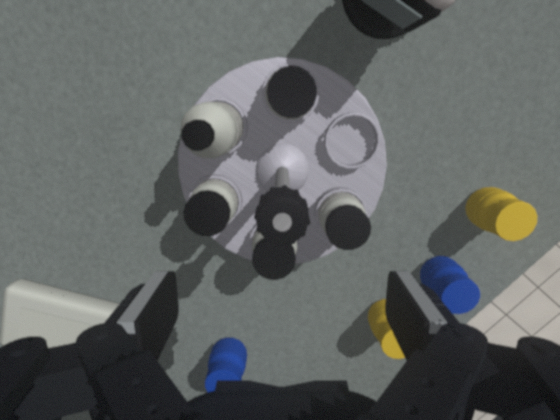

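The wrist view shows the knob top at (282,222), the bottle cap at (199,134) and the reader window at the top edge near (395,10). Next I check the knob and bottle positions by ray.

```bash
python3 - <<'E'
from h import *
s=ctrl.get_state();i=ctrl.camera_info("wrist");W=np.eye(4);W[:3,:3]=R.from_rotvec(s["orientation"]).as_matrix();W[:3,3]=s["ee_pos"];T=W@i["mount"]
p=lambda u,v,z:ray(u,v,z,i,T)
k=p(282.5,221.5,.21)
print("knob",k,"cap",p(199,134.5,.147),"tray edges mid",[p(u,v,.028) for u,v in((178,155),(387,160),(283,55))],"empty",p(350,141,.042))
c=p(199,134.5,.147)
for c0 in (k[:2],np.array([.6133,-.028])):
    print(c0,np.degrees(np.arctan2(*(c[:2]-c0)[::-1])))
E
```

```text
knob [ 0.6134 -0.0264  0.21  ] cap [ 0.5329 -0.0295  0.147 ] tray edges mid [array([ 0.5137, -0.0877,  0.028 ]), array([0.696 , 0.0566, 0.028 ]), array([0.5377, 0.0657, 0.028 ])] empty [0.6472 0.045  0.042 ]
[ 0.6134 -0.0264] -177.75007648376405
[ 0.6133 -0.028 ] -178.904546387669
```

Three views agree on the knob within 2 mm (0.613, -0.027), and the TCP is above it. Descending and gripping.

Call:
step_arm(rows=[[0,0,0,0,0.02,0,0.085],[0,0,0,0,0.02,0,0.085],[0,0,0,0,0.02,0,0.085],[0,0,0,0,0.02,0,0.085],[0,0,0,0,0.015,0,0.085],[0,0,0,0,0.011,0,0.085],[0,0,0,0,0,0,0.085],[0,0,0,0,0,0,0.085]], force=40)

```text
time: 4.03
ee_pos: [0.6139, -0.0283, 0.195]
orientation: [-1.502, -0.542, 0.541]
wrist_force: [0.4, -0.2, 0.2]
width: 0.0849
```

Call:
step_arm(rows=[[0,0,0,0,0,0,0.05],[0,0,0,0,0,0,0.042],[0,0,0,0,0,0,0.038],[0,0,0,0,0,0,0.034],[0,0,0,0,0,0,0.03],[0,0,0,0,0,0,0.02],[0,0,0,0,0,0,0.02],[0,0,0,0,0,0,0.02],[0,0,0,0,0,0,0.02]], force=40)

```text
time: 5.15
ee_pos: [0.6138, -0.0282, 0.1946]
orientation: [-1.502, -0.542, 0.541]
wrist_force: [0.0, 2.2, 4.3]
width: 0.0327
```

```bash
python3 - <<'E'
from h import *
s=ctrl.get_state();print(s)
im=ctrl.read_camera("wrist");cv2.imwrite("pics/w2.png",im[:,:,::-1])
E
```

```text
{'time': 5.15, 'joint_pos': array([-0.0459,  0.2294,  0.2327,  1.5734,  0.0001,  0.8326]), 'joint_vel': array([-0.0008,  0.0014,  0.002 , -0.0017,  0.0005, -0.0002]), 'joint_efforts': array([ -0.9302, -58.4968,  44.1374,   0.3568,  -0.4196,  -0.0035]), 'ee_pos': array([ 0.6138, -0.0282,  0.1946]), 'orientation': array([-1.5022, -0.5422,  0.5412]), 'wrist_force': array([0.0117, 2.151 , 4.2994]), 'torque': array([ 0.2156, -0.1969, -0.0309]), 'width': 0.03267651119520799}
```

View pics/w2.png

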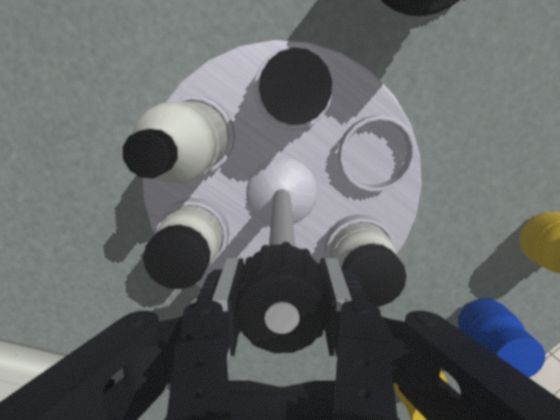

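The knob sits centred between the pads, with a width of 32.7 mm. I'll turn about 68° clockwise, ramped, then look.

Call:
step_arm(rows=[[0,1,0,0,0,0,0.02],[0,2,0,0,0,0,0.02],[0,3,0,0,0,0,0.02],[0,4,0,0,0,0,0.02],[0,4,0,0,0,0,0.02],[0,4,0,0,0,0,0.02],[0,4,0,0,0,0,0.02],[0,4,0,0,0,0,0.02],[0,4,0,0,0,0,0.02],[0,4,0,0,0,0,0.02],[0,4,0,0,0,0,0.02],[0,4,0,0,0,0,0.02],[0,4,0,0,0,0,0.02],[0,4,0,0,0,0,0.02],[0,4,0,0,0,0,0.02],[0,4,0,0,0,0,0.02],[0,4,0,0,0,0,0.02],[0,3,0,0,0,0,0.02],[0,2,0,0,0,0,0.02],[0,1,0,0,0,0,0.02]])

```text
time: 7.7
ee_pos: [0.613, -0.0283, 0.1946]
orientation: [-1.536, 0.389, -0.388]
wrist_force: [-4.1, 1.4, 6.9]
width: 0.0332
```

```bash
python3 - <<'E'
from h import *
s=ctrl.get_state();M=R.from_rotvec(s["orientation"]).as_matrix();print(s["time"],s["ee_pos"],s["wrist_force"],s["width"],"yaw",np.degrees(np.arctan2(M[1,0],M[0,0])))
im={n:ctrl.read_camera(n)[:,:,::-1] for n in("scene","top","wrist")}
for n in im: cv2.imwrite(f"pics/{n}3.png",im[n])
a=cv2.resize(im["scene"][140:300,200:360],None,fx=3.5,fy=3.5);b=cv2.resize(im["wrist"],None,fx=.4,fy=.4);c=cv2.resize(im["top"][160:270,215:375],None,fx=1.4,fy=1.4)
o=np.zeros((560,800,3),np.uint8);o[:,:560]=a;o[:168,560:784]=b;o[200:354,560:784]=c
cv2.imwrite("pics/m3.png",o)
E
```

```text
7.7 [ 0.613  -0.0283  0.1946] [-4.1479  1.3984  6.9486] 0.033177644454046085 yaw -28.401908067407863
```

View pics/m3.png

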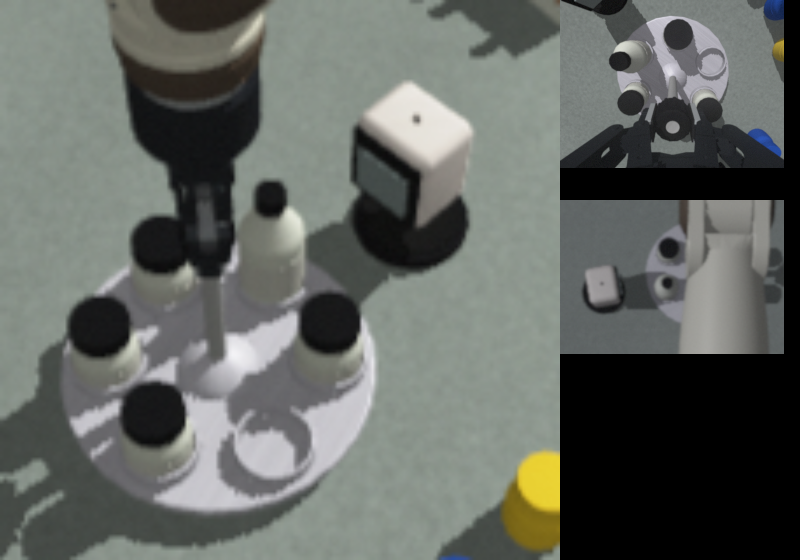

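View pics/wrist3.png

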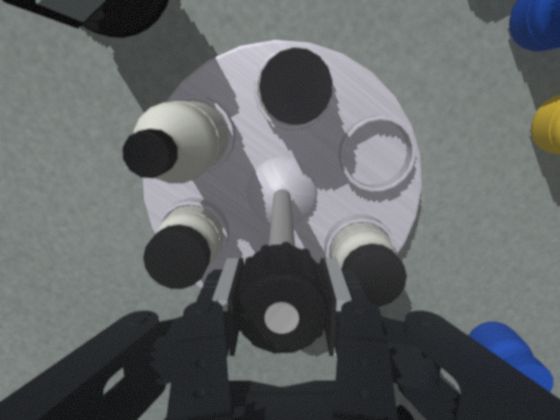

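The bottle now sits towards the reader but short of its line. In the scene view the cap is at about (277,194). In the wrist view the tray looks the same as before the turn, so there is no slip.

```bash
python3 - <<'E'
from h import *
t=ctrl.camera_info("top");s=ctrl.camera_info("scene")
im=cv2.imread("pics/top3.png")[190:240,255:310]
m=(im.max(2)<50).astype(np.uint8);n,l,st,c=cv2.connectedComponentsWithStats(m)
for k in range(1,n):
    if st[k,4]>8: print(c[k]+[255,190],st[k,4],ray(*(c[k]+[255,190]),.147,t))
C0=np.array([.6133,-.0275]);an=lambda p:np.degrees(np.arctan2(p[1]-C0[1],p[0]-C0[0]))
q=ray(271/3.5-.4+200,188/3.5-.4+140,.147,s);print("scene cap",q,an(q))
for p in((.579,.1773),(.5823,.1462)):print("reader",an(p))
# tray from wrist: bottle angle rel tool
st=ctrl.get_state();i=ctrl.camera_info("wrist");W=np.eye(4);W[:3,:3]=R.from_rotvec(st["orientation"]).as_matrix();W[:3,3]=st["ee_pos"];T=W@i["mount"]
q=ray(150,152,.147,i,T);print("wrist cap",q,an(q))
E
```

```text
[292.6615 194.7   ] 130 [0.645  0.0397 0.147 ]
[258.6176 227.6765] 68 [0.5537 0.137  0.147 ]
[291.5405 218.9189] 37 [0.5762 0.0446 0.147 ]
scene cap [0.5755 0.048  0.147 ] 116.60992945420135
reader 99.50768343638616
reader 100.11896331250101
wrist cap [0.5811 0.0471 0.147 ] 113.36679143895695
```

Estimates of the bottle's angle are 117.2° (top), 116.6° (scene) and 113.4° (wrist); dead reckoning gives about 115°. The reader is at 99.8°, so 16° remain.

Call:
step_arm(rows=[[0,1,0,0,0,0,0.02],[0,2,0,0,0,0,0.02],[0,3,0,0,0,0,0.02],[0,3,0,0,0,0,0.02],[0,3,0,0,0,0,0.02],[0,2,0,0,0,0,0.02],[0,1,0,0,0,0,0.02],[0,1,0,0,0,0,0.02],[0,0,0,0,0,0,0.02],[0,0,0,0,0,0,0.02],[0,0,0,0,0,0,0.02]])

```text
time: 9.22
ee_pos: [0.6129, -0.0282, 0.1946]
orientation: [-1.485, 0.606, -0.604]
wrist_force: [-4.8, 2.2, 7.7]
width: 0.033
```

```bash
python3 - <<'E'
from h import *
st=ctrl.get_state();M=R.from_rotvec(st["orientation"]).as_matrix();print(st["time"],st["ee_pos"],st["wrist_force"],st["width"],st["joint_pos"],"yaw",np.degrees(np.arctan2(M[1,0],M[0,0])))
im={n:ctrl.read_camera(n)[:,:,::-1] for n in("scene","top","wrist")}
for n in im: cv2.imwrite(f"pics/{n}4.png",im[n])
a=cv2.resize(im["scene"][140:300,200:360],None,fx=3.5,fy=3.5);b=cv2.resize(im["wrist"],None,fx=.4,fy=.4);c=cv2.resize(im["top"][160:270,215:375],None,fx=1.4,fy=1.4)
o=np.zeros((560,800,3),np.uint8);o[:,:560]=a;o[:168,560:784]=b;o[200:354,560:784]=c
cv2.imwrite("pics/m4.png",o)
C0=np.array([.6133,-.0275]);t=ctrl.camera_info("top")
sub=im["top"][190:245,255:310];m=(sub.max(2)<50).astype(np.uint8);n,l,ss,c=cv2.connectedComponentsWithStats(m)
for k in range(1,n):
    if ss[k,4]>8:
        q=ray(*(c[k]+[255,190]),.147,t);print(c[k]+[255,190],ss[k,4],q,np.degrees(np.arctan2(q[1]-C0[1],q[0]-C0[0])))
E
```

```text
9.225 [ 0.6129 -0.0282  0.1946] [-4.7726  2.1814  7.6584] 0.03297426864559466 [-0.0459  0.2291  0.2322  1.5754  0.      2.2989] yaw -44.350131118225725
[297.4483 192.0862] 58 [0.6522 0.026  0.147 ] 53.956871739524395
[288.8462 211.1795] 39 [0.5983 0.0516 0.147 ] 100.75624204245632
[258.5571 227.4857] 70 [0.5542 0.1372 0.147 ] 109.73287386115234
```

View pics/m4.png

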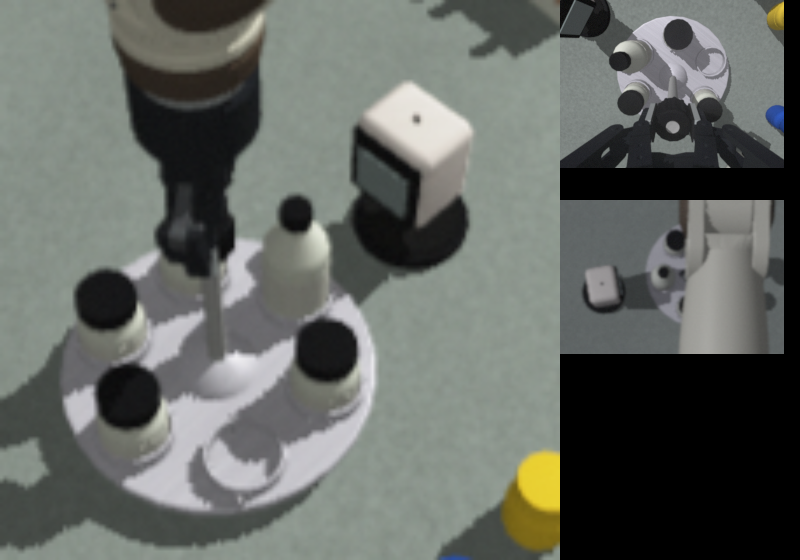

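View pics/top4.png

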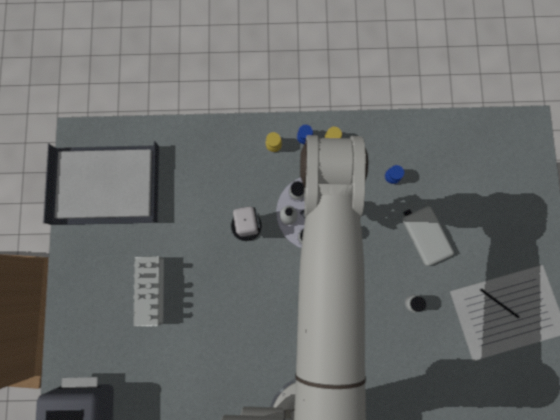

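All containers are seated and upright, and the bystanders are unmoved. The bottle cap is at (289,211) in the top view and at about (285,200) in the scene view. One cross-check of the sideways offset, and whether the tray is still:

```bash
python3 - <<'E'
from h import *
s=ctrl.camera_info("scene");t=ctrl.camera_info("top")
a=ctrl.get_state();n=ctrl.read_camera("scene")[:,:,::-1]
print("diff",cv2.absdiff(np.ascontiguousarray(n),cv2.imread("pics/scene4.png")).mean(),a["joint_vel"],a["width"])
C0=np.array([.6133,-.0275]);w=np.array([.5805,.160]);d=(w-C0)/np.linalg.norm(w-C0)
caps=[ray(296/3.5-.4+200,210/3.5-.4+140,.147,s)[:2],ray(288.85,211.18,.147,t)[:2]]
i0=cv2.imread("pics/scene4.png")[190:210,275:295];m=(i0.max(2)<45);v,u=np.nonzero(m);print("cap blob",u.mean()+275,v.mean()+190,m.sum())
for c in caps:
    r=c-C0;print(c,"along",r@d,"side",d[0]*r[1]-d[1]*r[0])
for k,p in dict(ice=(280,310,400,470),):0
E
python3 - <<'E'
import cv2
a=cv2.imread("pics/top0.png");b=cv2.imread("pics/top4.png")
for n,(x0,x1,y0,y1) in dict(ice=(400,455,205,268),spare=(402,430,290,315),rack=(132,162,253,328)).items(): print(n,cv2.phaseCorrelate(cv2.cvtColor(a[y0:y1,x0:x1],6).astype('f4'),cv2.cvtColor(b[y0:y1,x0:x1],6).astype('f4')))
E
```

```text
diff 0.8986054421768708 [-0.0003  0.0007 -0.0007  0.0001  0.0001 -0.0004] 0.03298142748174432
cap blob 284.15277777777777 200.88888888888889 72
[0.6016 0.0511] along 0.07939733904627169 side -0.002057593138596679
[0.5983 0.0516] along 0.08047506614770293 side 0.0011747473690108846
ice ((0.14465015240207535, 0.39723068238406967), 0.5960673362016677)
spare ((0.027576178006654573, 0.5926358749285328), 0.8989384924570719)
rack ((-0.06276069685103103, 0.4639389204655586), 0.9542629127502441)Traceback (most recent call last):
  File "<stdin>", line 10, in <module>
ValueError: too many values to unpack (expected 2)
```

```bash
python3 -c "
from cell import ctrl
print(ctrl.get_state()['width']);print(ctrl.sign_off())"
```

```text
0.03288739558103774
the job is handed in; nothing more can be done
None
```

I gripped the carousel's knob at 40 N, turned it 84° clockwise in two slow ramped moves, and handed the job in with the knob still held.

My last checks, taken just before handing in:
- **Bottle alignment:** the bottle cap was 1–2 mm off the line of sight. The scene view put it 2.1 mm to one side and the top view 1.2 mm to the other, and the limit is 12 mm. The bottle's centre works out about 95 mm from the window, under the 130 mm limit.
- **Grip:** the fingers were stopped on the knob at 33 mm, with the grasp point within about 3 mm of its centre. The tray kept its place relative to the gripper through the turn, so there was no slip.
- **Stillness:** joint speeds were about zero.
- **Containers:** all looked seated and upright in the pictures.
- **Bystanders:** ice, spare and rack shifted by at most about 0.6 pixel (under 2 mm) in the top view. All three shifted by a similar amount, so I take it as image noise.

**Failed or disagreed:** after the first turn, the views disagreed by up to 4° on the bottle's angle, and I averaged them to set the second turn. A leftover line in the last check script raised an error, but the numbers needed were already printed.

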